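# Honey dipper and lemon reamer into the utensil block

### The job

The washed honey dipper and lemon reamer are leaning on the sloping drying stand. Stand each of them handle-down in its own well of the dark wooden utensil block, all the way down to the well's floor; an old cork is wedged out of sight at the bottom of one of the three wells, and a tool put there stays clearly proud, so find out by feel and use the other two. Don't disturb the honey jar, the teaspoon and the two mugs.

Things in the scene. Friction and masses are not known exactly. Their poses are not given: they have to be found in the camera images.
- dipper_grip (a point): Loose plain wooden honey dipper, 167 mm long, 60 g: round handle 12 mm thick, 125 mm long, then a grooved barrel head 30 mm in diameter, 42 mm long. This point: centre of the head, on the axis, 146 mm from the handle's end; z axis from handle to head. It starts leaning 30 degrees from vertical on the stand, its head 30 mm clear above the stand's upper edge, open air on both sides.
- dipper_tip (a point): The free end of the honey dipper's handle (the end that goes down the well), on the axis; z axis from here towards the head.
- reamer_grip (a point): Loose lemon reamer of the same wood, 182 mm long, 60 g: an identical handle, then a round collar 30 mm in diameter, 27 mm long, then a ribbed cone rising 30 mm to a blunt point. This point: middle of the collar, on the axis, 138 mm from the handle's end, 44 mm below the point; z axis from handle to cone. Leans on the stand like the dipper; which is in which channel varies.
- reamer_tip (a point): The free end of the lemon reamer's handle, on the axis; z axis from here towards the head.
- stand: Fixed drying stand of light wood, 190 (y) x 135 x 105 mm high. Origin: centre of its underside. Its board leans 30 degrees from vertical, upper edge towards -x (the robot); on the board's far face are two channels 8 mm deep at y = +55 and -55 mm; a tool's handle lies in each with 2 mm of play each side, its end on a toe lip. A tool comes out by drawing it up along its own axis.
- block: Fixed utensil block of dark wood, 64 (x) x 164 (y) x 100 mm high, origin at the centre of its underside, z up. Three identical round vertical wells 18 mm in diameter open in its top, in a row along y at y = -50, 0 and +50 mm (x = 0), mouths chamfered by 2 mm.
- block_hole1 (a point): Centre of the middle well's mouth, in the block's top face. In two of the wells the floor is 89 mm below the top (11 mm above the block's underside); in the third (any of them) an unseen wedged cork stops a handle only 60 mm below the top, 29 mm too high. A tool that is home has its head or collar beginning 36 mm above the block's top.
- honey_jar: Loose amber honey jar with a tan lid, 55 mm in diameter, 81 mm high, on the worktop; origin at the centre of its underside. A bystander.
- teaspoon: Loose steel teaspoon, 132 x 28 x 11 mm, lying on the worktop; origin at its middle, underside. A bystander.
- mug_a: Loose white mug with a handle, 98 x 128 x 90 mm, behind the block, nearer its left; origin at its underside. A bystander.
- mug_b: Loose white mug with a handle, 98 x 128 x 88 mm, behind the block, further right; origin at its underside. A bystander.

How it is judged:
By the outcome, as a careful person would: the job done as asked, in the order asked, and still so for the second after the job is handed in, with the robot touching nothing.
It also fails if it takes over 72 s, if anything falls off the work surface, if the arm or the gripper's body presses on something with over 40 N, if the wrist force passes 120 N, or if a joint passes its speed limit or range.

### The arm

A 6-joint arm with a two-finger parallel gripper is mounted at the origin on a cart in front of the work surface, level with it; the furniture and walls round the work are solid. World frame = base frame: x ahead of the robot, y to its left, z up, the work surface at z = 0. Lengths are in m, angles in rad, forces in N, time in s.
With the tool pointing down it reaches from about 0.3 to 0.775 m from the base axis. Payload 14.6 kg.
Tool frame: the origin (TCP) lies midway between the tips of the shut fingers; the grasp point (between the pads) lies 19 mm behind it (ctrl.pinch_z is the distance from the TCP to the grasp point, in m); z points along the fingers, y is the line along which they close (so a half turn about z gives the same grasp; the last joint's range is limited). The gripper opens to 94 mm and grips with 3 to 60 N. Pads are 16 mm wide; open, the fingers measure 119 mm over their backs; the gripper's body (75 mm by 177 mm) begins 78 mm behind the grasp point.
Start: joints at [1.258, 0.3, 1.521, -0, 1.321, -0.067], TCP at [0.134, 0.533, 0.205] pointing down, gripper open.
Joint ranges: [-3.03, 3.03], [-0.79, 2.21], [0.23, 2.52], [-1.04, 4.18], [0, 3.07], [-2.55, 2.55]. Speed limits (rad/s): [2.22, 2.22, 2.57, 3.14, 3.14, 3.14].

### API

Orientations are given as [roll, pitch, yaw] about the fixed x, y, z axes, in that order (R = Rz(yaw) Ry(pitch) Rx(roll)).
In Python, from station import ctrl gives the robot as it stands.
- The arm moves only by the tool jog_arm, never from a script. Its argument "motion" is a list of rows, each a list of 7 numbers: the shift along the tool's x, y, z in m, then the turn, a rotation vector about the tool's x, y, z in rad, then the opening, from -1 (shut) to 1 (fully open). In form: [[tx, ty, tz, rx, ry, rz, gripper], ...]. A call has 1 to 5 rows; each row shifts and turns the commanded pose from where the row before left it, along the tool's axes as they then stand; what a row does not reach is not made up. A row lasts 1/10 s, in which the tool goes at most 50 mm and 8.59 degrees, less where a joint would pass 70% of its speed; a pose out of reach is approached as far as the arm can. A call is refused whole if a number of a shift passes 0.05 or a number of a turn 0.15, either way. A call with a gripper value outside its range is refused whole. The fingers move at their own pace and stop on an object; "squeeze" is the grip in N (left out, the last holds). Time passes only in rows, so rows that do not move let the fingers close. It gives the time, the measured TCP pose, the force, the opening and the grip force at its end, in the units of the state.
- ctrl.get_obs(): the state, without advancing time (a new reading comes with each control period).
- ctrl.camera(name): name is "scene" or "top"; returns the picture (400x640x3 uint8, red, green, blue); there is no depth.
- ctrl.camera_model(name): a dict with "intrinsics" (3x3 intrinsics, pixels), "k1" (the pictures are not rectified: a ray, as slopes to the right and down, at radius r is drawn at 1 + k1 r^2 times it, then the intrinsics apply), "rvec" (rotation vector, rad) and "tvec" (3), from world to camera coordinates, as OpenCV has them. Camera axes: x right, y down, z forward; pixel columns grow to the right and rows downward; lengths in m; the calibration is good to about 2 mm. A picture is of the moment at which its call begins. camera_model takes no time and is no camera call.
- ctrl.hand_in(): hands the job in; it is judged then, once.
The state is a dict: "time_s": time; "qpos": joint angles; "joint_vel": joint speeds; "tau": joint torques, N m; "ee_pos": TCP position; "eef_rot": TCP orientation; "force": force on the tool from outside, world axes, zero at the start; "moment": the same for the moment, N m; "grip_width": finger opening in m; "grip_force": force on a finger pad.
Only numpy, scipy, OpenCV 4.12 (cv2) and the standard library are available. Lean on these libraries where they do the work, as an engineer would, in place of code of your own. Each camera call takes 0.05 s, during which the arm holds its last target. There are 200 camera calls.

## Working session

There is one attempt and no reset: what is moved stays moved. The work goes in short steps, Python scripts to look and compute and a tool call to move; the robot and the scene stay as the last step left them, time stands still between calls to the robot, and variables do not carry over. Pictures are saved under pics/ and viewed, at most 13 in all, crops included, and the job is handed in when it is done.

Besides the shell and the picture viewer there is one more tool, called after "Emit:" by a JSON object that holds its "api" and its "payload". jog_arm: Moves the arm, as the interface text tells. Its arguments: {"type":"object","properties":{"motion":{"type":"array"},"squeeze":{"type":"number"}},"required":["motion"]}

```bash
mkdir -p pics; python3 - <<'E'
from station import ctrl
import cv2
for n in("scene","top"):
    cv2.imwrite(f"pics/{n}0.png",ctrl.camera(n)[:,:,::-1])
    m=ctrl.camera_model(n);print(n,m)
o=ctrl.get_obs();print(o,ctrl.pinch_z)
E
```

```text
scene {'intrinsics': array([[430.7679212 ,   0.        , 321.15968758],
       [  0.        , 430.7679212 , 201.51493104],
       [  0.        ,   0.        ,   1.        ]]), 'k1': -0.043933247765544296, 'rvec': array([ 0.7887107 , -2.56953008,  1.12193648]), 'tvec': array([0.49042044, 0.28634579, 0.79913773])}
top {'intrinsics': array([[471.71235801,   0.        , 307.35454609],
       [  0.        , 471.71235801, 192.53004971],
       [  0.        ,   0.        ,   1.        ]]), 'k1': -0.04439972910674988, 'rvec': array([ 2.20016913, -2.13599836,  0.11478957]), 'tvec': array([0.00460883, 0.58706572, 1.32412237])}
{'time_s': 0.1, 'qpos': array([ 1.25841617e+00,  3.00428836e-01,  1.52150071e+00, -1.28815240e-07,
        1.32068100e+00, -6.65571239e-02]), 'joint_vel': array([-0.00019693, -0.00074535,  0.00090864, -0.00062015,  0.00140087,
        0.00215002]), 'tau': array([ 3.99405719e-03, -5.32653165e+01, -3.53275430e+01,  7.10874796e-02,
        2.35458522e-02, -4.61265108e-05]), 'ee_pos': array([0.13375623, 0.53325736, 0.20494351]), 'eef_rot': array([-3.14057701e+00, -6.75734434e-05,  2.89576962e+00]), 'force': array([ 0.13468791, -0.71544484, -0.04718355]), 'moment': array([ 0.00145536, -0.02383093, -0.00471348]), 'grip_force': 0.0, 'grip_width': 0.09395337444941954} 0.0188
```

View pics/scene0.png

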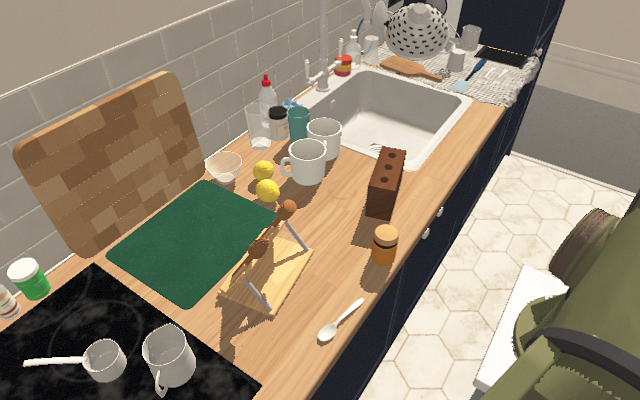

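View pics/top0.png

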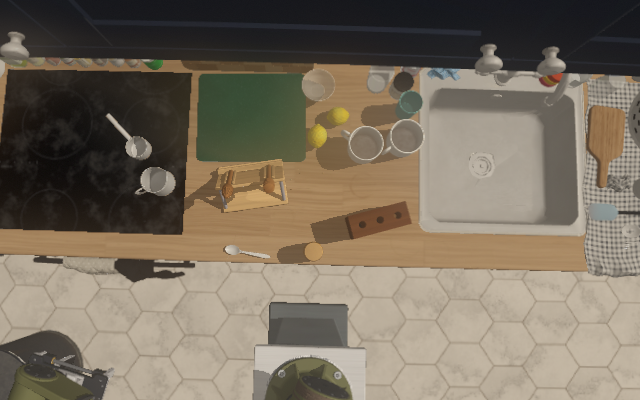

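```bash
python3 - <<'E'
import cv2
a=cv2.imread("pics/scene0.png");b=cv2.imread("pics/top0.png")
cv2.imwrite("pics/s1.png",cv2.resize(a[140:330,210:420],None,fx=3.1,fy=3.1,interpolation=2))
cv2.imwrite("pics/t1.png",cv2.resize(b[150:280,210:420],None,fx=3.8,fy=3.8,interpolation=2))
E
```

```text
(no output)
```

View pics/s1.png

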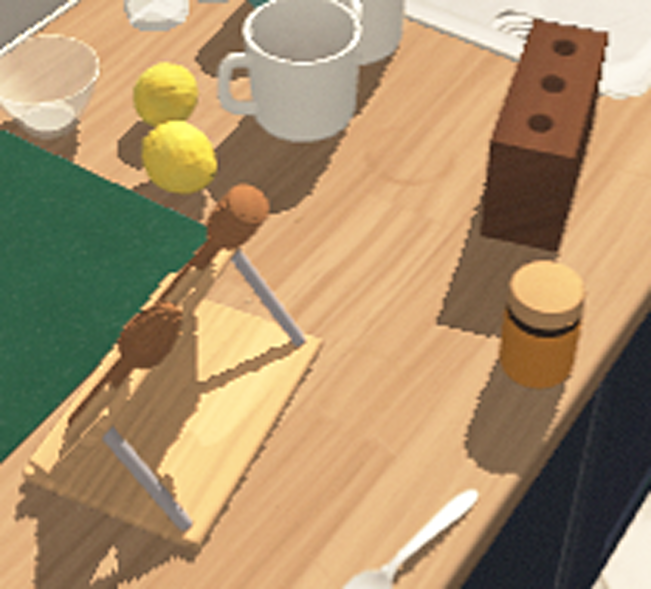

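View pics/t1.png

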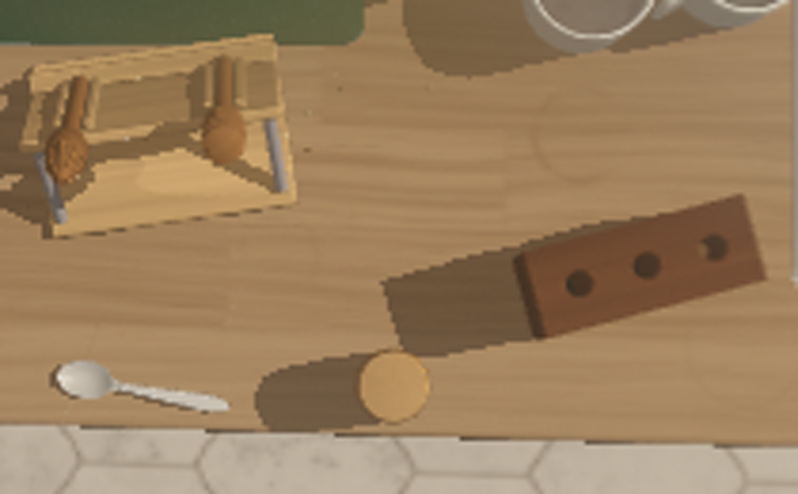

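```bash
cat > h.py <<'E'
import numpy as np, cv2
from scipy.spatial.transform import Rotation as Ro
from station import ctrl
def proj(n,P):
    m=ctrl.camera_model(n);P=np.atleast_2d(P)
    return cv2.projectPoints(P.astype(float),m["rvec"],m["tvec"],m["intrinsics"],np.array([m["k1"],0,0,0,0]))[0][:,0]
def T(u): return (np.array(u)+.5)/3.8-.5+[210,150]
def S(u): return (np.array(u)+.5)/3.1-.5+[210,140]
def rz(a): return Ro.from_euler("z",a).as_matrix()
E
cat > fit.py <<'E'
from h import *
from scipy.optimize import least_squares
ht=[(579,284),(647,265),(714,247)];hs=[(540,123),(553,84),(565,47)]
hp=np.array([[0,50,100],[0,0,100],[0,-50,100]])/1e3
co=np.array([[-32,82,100],[-32,-82,100],[32,-82,100]])/1e3
def rb(p):
    W=lambda q:q@rz(p[2]).T+[p[0],p[1],0]
    return np.r_[(proj("top",W(hp))-T(ht)).ravel(),(proj("scene",W(hp))-S(hs)).ravel(),(proj("top",W(co))-T([(547,336),(766,279),(742,195)])).ravel()*.5]
b=least_squares(rb,[.35,-.2,.2]);print("block",b.x,np.round(b.fun,1))
def rs(p):
    W=lambda q:q@rz(p[2]).T+[p[0],p[1],0]
    c=np.array([[-67.5,95,4],[-67.5,-95,4]])/1e3
    a=np.array([-.5,0,3**.5/2]);t=np.array([p[3],0,p[4]])
    g=np.array([t+a*.146+[0,.055,0],t+a*.150+[0,-.055,0]])
    return np.r_[(proj("top",W(c))-T([(45,237),(296,202)])).ravel(),(proj("scene",W(c))-S([(193,546),(320,343)])).ravel(),
     (proj("top",W(g))-T([(68,154),(224,134)])).ravel(),(proj("scene",W(g))-S([(151,336),(238,217)])).ravel()]
s=least_squares(rs,[.5,.2,.2,.04,.02]);print("stand",s.x,np.round(s.fun,1))
p=s.x;a=rz(p[2])@[-.5,0,3**.5/2]
for n,y,L in(("dip",.055,.146),("ream",-.055,.138)):
    t=rz(p[2])@[p[3],y,p[4]]+[p[0],p[1],0];print(n,"tip",t,"grip",t+a*L)
    # overlay outlines
img={"top":cv2.imread("pics/top0.png"),"scene":cv2.imread("pics/scene0.png")}
cr={"top":(210,150,3.8,3.8),"scene":(210,140,3.1,3.1)}
out=[]
for n in("top","scene"):
    im=cv2.imread("pics/"+n[0]+"1.png")
    for y,prof in((.055,[(0,6),(125,6),(125,15),(167,15)]),(-.055,[(0,6),(125,6),(125,15),(152,15),(180,4)])):
        for (l,r) in prof:
            th=np.linspace(0,2*np.pi,24);Y=np.array([0,1,0]);X=np.array([3**.5/2,0,.5]);A=np.array([-.5,0,3**.5/2])
            q=np.array([p[3],y,p[4]])+A*l/1e3+r/1e3*(np.cos(th)[:,None]*X+np.sin(th)[:,None]*Y)
            u=proj(n,q@rz(p[2]).T+[p[0],p[1],0]);c=cr[n]
            cv2.polylines(im,[np.int32((u-c[:2]+.5)*c[2]-.5)],True,(255,0,255),1)
    out.append(im[:400,:420])
cv2.imwrite("pics/ov.png",cv2.resize(cv2.hconcat(out),(800,381)))
E
python3 fit.py
```

```text
block [ 0.51342809 -0.17656499  0.28298291] [ 0.  -0.9 -0.1 -0.5 -0.  -0.4  0.5  0.5  0.5  0.5  0.5  0.7  0.1 -0.
  0.4 -0.2  0.3 -0.5]
stand [0.6113739  0.18297455 0.16562165 0.04522124 0.02446738] [ 1.9 -1.4  0.3 -1.   0.4  1.7  0.4  0.6 -0.6 -0.3  0.  -0.1 -0.2  0.3
  0.6 -0.2]
dip tip [0.64690873 0.24467736 0.02446738] grip [0.57490766 0.23264218 0.15090709]
ream tip [0.66504393 0.13618259 0.02446738] grip [0.59698813 0.12480687 0.14397889]
```

View pics/ov.png

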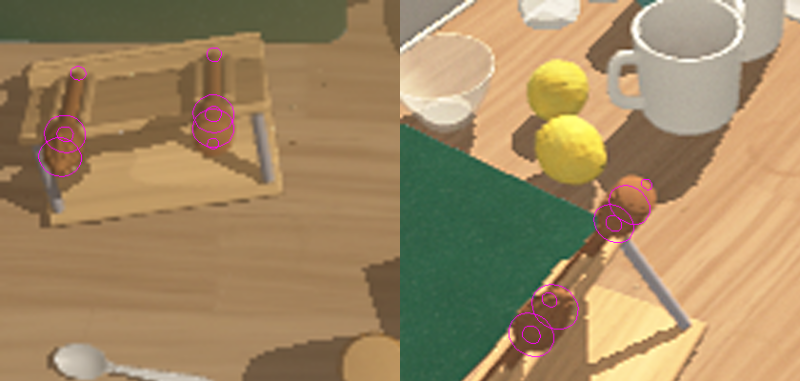

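```bash
cat >> h.py <<'E'
from scipy.linalg import expm,logm
STY,BY=0.1656,0.283
A_ST=rz(STY)@[-.5,0,3**.5/2]
def orient(z,y):
    z=np.array(z)/np.linalg.norm(z);y=np.array(y);y=y-z*(y@z);y/=np.linalg.norm(y)
    return np.c_[np.cross(y,z),y,z]
R_ST=orient(-A_ST,rz(STY)[:,1])
def R_V(psi): return orient([0,0,-1],[np.cos(psi),np.sin(psi),0])  # closing dir psi
def now():
    o=ctrl.get_obs();return o,np.array(o["ee_pos"]),Ro.from_euler("xyz",o["eef_rot"]).as_matrix()
def plan(grip,R,n=None,p0=None,R0=None,v=.04):
    o,p,r=now()
    if p0 is not None:p,r=p0,R0
    tcp=np.array(grip)+R[:,2]*ctrl.pinch_z
    M0=np.eye(4);M0[:3,:3]=r;M0[:3,3]=p
    M1=np.eye(4);M1[:3,:3]=R;M1[:3,3]=tcp
    D=np.linalg.inv(M0)@M1;L=np.real(logm(D))
    w=Ro.from_matrix(D[:3,:3]).magnitude()
    n=n or int(max(np.ceil(np.linalg.norm(L[:3,3])/v),np.ceil(w/.14),1))
    E=expm(L/n)
    print(n,"rows",np.round(E[:3,3],4),np.round(Ro.from_matrix(E[:3,:3]).as_rotvec(),4))
    return tcp,R
E
python3 - <<'E'
from h import *
g=np.array([0.5749,0.2326,0.1509])
p=plan(g+A_ST*.11,R_ST); plan(g,R_ST,None,*p)
E
```

```text
13 rows [-0.032  -0.022   0.0055] [-0.0084 -0.0397 -0.0309]
3 rows [0.     0.     0.0367] [ 0.  0. -0.]
```

Emit:
{"api": "jog_arm", "payload": {"motion": [[-0.032,-0.022,0.0055,-0.0084,-0.0397,-0.0309,1],[-0.032,-0.022,0.0055,-0.0084,-0.0397,-0.0309,1],[-0.032,-0.022,0.0055,-0.0084,-0.0397,-0.0309,1],[-0.032,-0.022,0.0055,-0.0084,-0.0397,-0.0309,1],[-0.032,-0.022,0.0055,-0.0084,-0.0397,-0.0309,1]], "squeeze": 25}}

```text
time_s: 0.6
ee_pos: [0.2731, 0.3948, 0.189]
eef_rot: [3.116, 0.202, 3.05]
force: [-0.2, 0.7, 0.6]
grip_width: 0.0942
grip_force: 0.0
```

Emit:
{"api": "jog_arm", "payload": {"motion": [[-0.032,-0.022,0.0055,-0.0084,-0.0397,-0.0309,1],[-0.032,-0.022,0.0055,-0.0084,-0.0397,-0.0309,1],[-0.032,-0.022,0.0055,-0.0084,-0.0397,-0.0309,1],[-0.032,-0.022,0.0055,-0.0084,-0.0397,-0.0309,1],[-0.032,-0.022,0.0055,-0.0084,-0.0397,-0.0309,1]]}}

```text
time_s: 1.1
ee_pos: [0.4316, 0.2808, 0.2046]
eef_rot: [3.12, 0.405, -3.077]
force: [1.6, -0.1, -0.1]
grip_width: 0.0942
grip_force: 0.0
```

Emit:
{"api": "jog_arm", "payload": {"motion": [[-0.032,-0.022,0.0055,-0.0084,-0.0397,-0.0309,1],[-0.032,-0.022,0.0055,-0.0084,-0.0397,-0.0309,1],[-0.032,-0.022,0.0055,-0.0084,-0.0397,-0.0309,1],[0,0,0,0,0,0,1],[0,0,0,0,0,0,1]]}}

```text
time_s: 1.6
ee_pos: [0.5305, 0.2251, 0.2294]
eef_rot: [3.14, 0.522, -2.978]
force: [-1.5, -0.5, 0.8]
grip_width: 0.094
grip_force: 0.0
```

```bash
python3 - <<'E'
from h import *
g=np.array([0.5749,0.2326,0.1509])
o,p,r=now();print(p,r[:,2],o["qpos"])
for n in("scene","top"):
    a=ctrl.camera(n);cv2.imwrite(f"pics/{n}2.png",a[:,:,::-1])
    print(n,proj(n,p),proj(n,g))
a=cv2.imread("pics/scene2.png")[150:300,200:360];b=cv2.imread("pics/top2.png")[120:270,180:340]
cv2.imwrite("pics/c2.png",cv2.resize(cv2.hconcat([a,b]),(800,375),interpolation=2))
plan(g,R_ST)
E
```

```text
[0.53047906 0.22509516 0.22935216] [ 0.49212084  0.08277112 -0.86658296] [ 0.38961157  0.07758001  1.81479965 -0.16364119  0.74420059 -1.25285678]
scene [[277.01305448 226.12091072]] [[258.16210003 248.35641594]]
top [[223.84938088 204.44977773]] [[226.98371183 189.83381324]]
3 rows [-0.0001 -0.0004  0.0365] [ 0.0005 -0.0003 -0.0001]
```

View pics/c2.png

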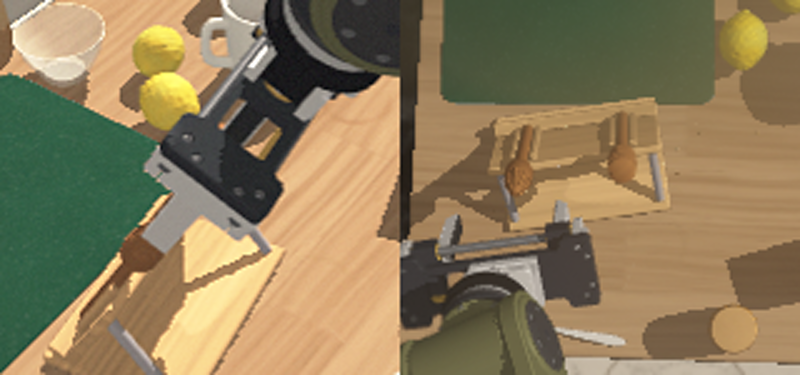

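Emit:
{"api": "jog_arm", "payload": {"motion": [[0,0,0.0365,0,0,0,1],[0,0,0.0365,0,0,0,1],[0,0,0.0365,0,0,0,1],[0,0,0,0,0,0,1]]}}

```text
time_s: 2.1
ee_pos: [0.5832, 0.2351, 0.1302]
eef_rot: [3.141, 0.516, -2.975]
force: [-0.1, 0.0, 0.6]
grip_width: 0.094
grip_force: 0.0
```

Emit:
{"api": "jog_arm", "payload": {"motion": [[0,0,0,0,0,0,-1],[0,0,0,0,0,0,-1],[0,0,0,0,0,0,-1],[0,0,0,0,0,0,-1],[0,0,0,0,0,0,-1]]}}

```text
time_s: 2.6
ee_pos: [0.5846, 0.2349, 0.136]
eef_rot: [3.14, 0.525, -2.977]
force: [-1.2, 0.2, 0.1]
grip_width: 0.0572
grip_force: 0.0
```

Emit:
{"api": "jog_arm", "payload": {"motion": [[0,0,0,0,0,0,-1],[0,0,0,0,0,0,-1],[0,0,0,0,0,0,-1]]}}

```text
time_s: 2.9
ee_pos: [0.5847, 0.2348, 0.1351]
eef_rot: [3.14, 0.524, -2.977]
force: [0.2, 0.4, 0.0]
grip_width: 0.0336
grip_force: 0.0
```

Emit:
{"api": "jog_arm", "payload": {"motion": [[0,0,0,0,0,0,-1],[0,0,0,0,0,0,-1],[0,0,0,0,0,0,-1],[0,0,0,0,0,0,-1]]}}

```text
time_s: 3.3
ee_pos: [0.5846, 0.2348, 0.1351]
eef_rot: [3.14, 0.524, -2.977]
force: [-0.0, -0.2, -0.1]
grip_width: 0.0293
grip_force: 25.0
```

Emit:
{"api": "jog_arm", "payload": {"motion": [[0,0,-0.01,0,0,0,-1],[0,0,-0.01,0,0,0,-1],[0,0,0,0,0,0,-1]]}}

```text
time_s: 3.6
ee_pos: [0.5747, 0.2333, 0.1542]
eef_rot: [3.139, 0.526, -2.977]
force: [-1.0, 0.4, -1.2]
grip_width: 0.0295
grip_force: 25.0
```

Emit:
{"api": "jog_arm", "payload": {"motion": [[0,0,-0.03,0,0,0,-1],[0,0,-0.03,0,0,0,-1],[0,0,-0.03,0,0,0,-1],[0,0,-0.03,0,0,0,-1],[0,0,0,0,0,0,-1]]}}

```text
time_s: 4.1
ee_pos: [0.5155, 0.2234, 0.2603]
eef_rot: [3.138, 0.529, -2.977]
force: [-0.0, 0.2, -1.0]
grip_width: 0.0297
grip_force: 25.0
```

```bash
cat >> h.py <<'E'
BC=np.array([.5134,-.1766])
def well(k): return BC+rz(BY)[:2,1]*k*.05
def path(grip,R,n,L=.146):
    o,p,r=now();tcp=np.array(grip)+R[:,2]*ctrl.pinch_z
    M0=np.eye(4);M0[:3,:3]=r;M0[:3,3]=p
    M1=np.eye(4);M1[:3,:3]=R;M1[:3,3]=tcp
    G=np.real(logm(np.linalg.inv(M0)@M1))
    for i in range(0,n+1,2):
        M=M0@expm(G*i/n);print(i,np.round(M[:3,3],3),"tip",np.round(M[:3,3]+M[:3,2]*(L-ctrl.pinch_z),3))
E
python3 - <<'E'
from h import *
g=np.r_[well(-1),.28]
o,p,r=now();print(p,o["qpos"])
plan(g,R_V(BY));path(g,R_V(BY),14)
E
```

```text
[0.5154514  0.22340973 0.26028832] [ 0.39874983  0.01302889  1.81050898 -0.15862314  0.80618297 -1.2576038 ]
13 rows [-0.0192 -0.0323  0.0032] [0.0297 0.0331 0.109 ]
0 [0.515 0.223 0.26 ] tip [0.579 0.234 0.151]
2 [0.556 0.168 0.272] tip [0.613 0.171 0.158]
4 [0.586 0.105 0.278] tip [0.635 0.102 0.161]
6 [0.602 0.037 0.28 ] tip [0.642 0.031 0.159]
8 [ 0.604 -0.033  0.278] tip [ 0.634 -0.041  0.155]
10 [ 0.592 -0.102  0.274] tip [ 0.612 -0.109  0.148]
12 [ 0.566 -0.167  0.268] tip [ 0.576 -0.171  0.141]
14 [ 0.527 -0.225  0.261] tip [ 0.527 -0.225  0.134]
```

Emit:
{"api": "jog_arm", "payload": {"motion": [[0.012,0,-0.03,0,0,0,-1],[0.012,0,-0.03,0,0,0,-1],[0,0,0,0,0,0,-1]]}}

```text
time_s: 4.4
ee_pos: [0.4647, 0.2147, 0.2981]
eef_rot: [3.139, 0.527, -2.977]
force: [0.8, 0.1, -1.9]
grip_width: 0.0296
grip_force: 25.0
```

```bash
python3 - <<'E'
from h import *
g=np.r_[well(-1),.29]
o,p,r=now();print(p,o["qpos"])
plan(g,R_V(BY),15);path(g,R_V(BY),15)
E
```

```text
[0.46471003 0.21474955 0.29814797] [ 0.42952458 -0.13098605  1.85725371 -0.16403994  0.90954583 -1.23959176]
15 rows [-0.0191 -0.0258  0.0056] [0.0256 0.0285 0.0945]
0 [0.465 0.215 0.298] tip [0.528 0.226 0.188]
2 [0.509 0.168 0.306] tip [0.566 0.172 0.193]
4 [0.545 0.113 0.31 ] tip [0.594 0.112 0.193]
6 [0.569 0.053 0.309] tip [0.61  0.048 0.189]
8 [ 0.582 -0.01   0.305] tip [ 0.614 -0.018  0.182]
10 [ 0.582 -0.075  0.297] tip [ 0.604 -0.083  0.172]
12 [ 0.569 -0.138  0.288] tip [ 0.582 -0.144  0.161]
14 [ 0.544 -0.197  0.277] tip [ 0.548 -0.2    0.15 ]
```

Emit:
{"api": "jog_arm", "payload": {"motion": [[0,0,-0.03,0,0,0,-1],[-0.0191,-0.0258,0.0056,0.0256,0.0285,0.0945,-1],[-0.0191,-0.0258,0.0056,0.0256,0.0285,0.0945,-1],[-0.0191,-0.0258,0.0056,0.0256,0.0285,0.0945,-1],[-0.0191,-0.0258,0.0056,0.0256,0.0285,0.0945,-1]]}}

```text
time_s: 4.9
ee_pos: [0.532, 0.1097, 0.3323]
eef_rot: [3.057, 0.389, 2.887]
force: [-0.3, 1.2, -1.7]
grip_width: 0.0298
grip_force: 25.0
```

Emit:
{"api": "jog_arm", "payload": {"motion": [[-0.0191,-0.0258,0.0056,0.0256,0.0285,0.0945,-1],[-0.0191,-0.0258,0.0056,0.0256,0.0285,0.0945,-1],[-0.0191,-0.0258,0.0056,0.0256,0.0285,0.0945,-1],[-0.0191,-0.0258,0.0056,0.0256,0.0285,0.0945,-1],[-0.0191,-0.0258,0.0056,0.0256,0.0285,0.0945,-1]]}}

```text
time_s: 5.4
ee_pos: [0.5702, -0.0472, 0.3231]
eef_rot: [3.046, 0.2, 2.409]
force: [0.2, 0.8, -0.7]
grip_width: 0.0295
grip_force: 25.0
```

Emit:
{"api": "jog_arm", "payload": {"motion": [[-0.0191,-0.0258,0.0056,0.0256,0.0285,0.0945,-1],[-0.0191,-0.0258,0.0056,0.0256,0.0285,0.0945,-1],[-0.0191,-0.0258,0.0056,0.0256,0.0285,0.0945,-1],[-0.0191,-0.0258,0.0056,0.0256,0.0285,0.0945,-1],[-0.0191,-0.0258,0.0056,0.0256,0.0285,0.0945,-1]]}}

```text
time_s: 5.9
ee_pos: [0.5303, -0.2018, 0.2984]
eef_rot: [3.122, 0.027, 1.943]
force: [-0.1, 0.5, -1.8]
grip_width: 0.0295
grip_force: 25.0
```

Emit:
{"api": "jog_arm", "payload": {"motion": [[-0.0191,-0.0258,0.0056,0.0256,0.0285,0.0945,-1],[0,0,0,0,0,0,-1],[0,0,0,0,0,0,-1]]}}

```text
time_s: 6.2
ee_pos: [0.5137, -0.2281, 0.2936]
eef_rot: [-3.138, -0.0, 1.853]
force: [0.4, 0.3, -1.6]
grip_width: 0.0294
grip_force: 25.0
```

```bash
python3 - <<'E'
from h import *
g=np.r_[well(-1),.268]
o,p,r=now();print(p,r[:,2],o["qpos"])
plan(g,R_V(BY))
E
```

```text
[ 0.51373699 -0.22810202  0.29358595] [-3.53981198e-03 -6.35787134e-04 -9.99993533e-01] [-0.48195333  0.27951952  1.34465421 -0.00220693  1.52026096 -0.76357127]
2 rows [-0.0002  0.0071  0.0222] [-0.0018 -0.0002 -0.0006]
```

Emit:
{"api": "jog_arm", "payload": {"motion": [[-0.0002,0.0071,0.0222,-0.0018,0,0,-1],[-0.0002,0.0071,0.0222,-0.0018,0,0,-1],[0,0,0,0,0,0,-1],[0,0,0,0,0,0,-1]]}}

```text
time_s: 6.6
ee_pos: [0.5276, -0.2233, 0.2511]
eef_rot: [3.141, 0.001, 1.855]
force: [-0.9, -0.4, 0.2]
grip_width: 0.0295
grip_force: 25.0
```

```bash
python3 - <<'E'
from h import *
o,p,r=now();print(p,r[:,2])
g=p-r[:,2]*ctrl.pinch_z
tip=g+r[:,2]*.146
for n in("scene","top"):
    a=ctrl.camera(n);cv2.imwrite(f"pics/{n}3.png",a[:,:,::-1])
    print(n,proj(n,np.array([g,tip,np.r_[well(-1),.1]])))
a=cv2.imread("pics/scene3.png")[100:225,330:450]
b=cv2.imread("pics/top3.png")[150:250,330:430]
cv2.imwrite("pics/c3.png",cv2.hconcat([cv2.resize(a,(480,500),interpolation=2),cv2.resize(b,(320,320),interpolation=2)[:500] if 0 else cv2.copyMakeBorder(cv2.resize(b,(320,320),interpolation=2),0,180,0,0,0)]))
E
```

```text
[ 0.52758479 -0.22332215  0.25112144] [ 1.22083662e-03 -4.05408183e-04 -9.99999173e-01]
scene [[400.82557664  95.11109731]
 [393.16942093 147.94114984]
 [392.40581651 155.50902222]]
top [[410.80783796 209.93426906]
 [398.75568031 213.5715285 ]
 [397.48904822 214.25166209]]
```

View pics/c3.png

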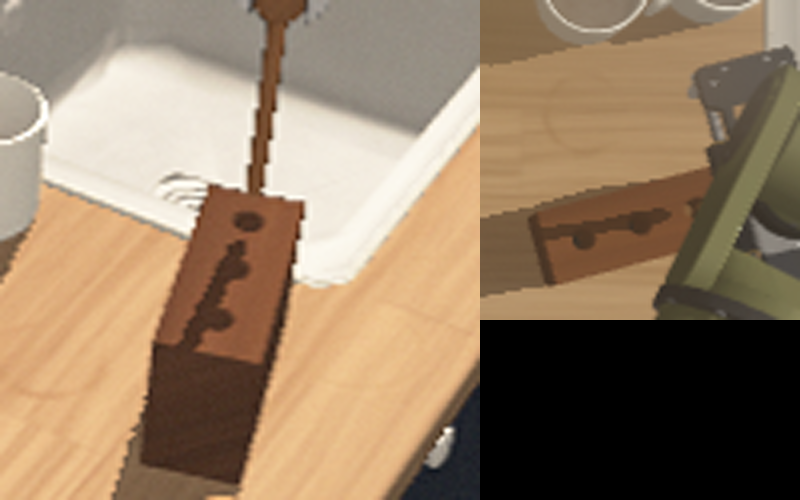

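Emit:
{"api": "jog_arm", "payload": {"motion": [[0.001,0,0.01,0,0,0,-1],[0,0,0.01,0,0,0,-1],[0,0,0.01,0,0,0,-1],[0,0,0.01,0,0,0,-1],[0,0,0,0,0,0,-1]]}}

```text
time_s: 7.2
ee_pos: [0.5265, -0.2228, 0.209]
eef_rot: [-3.141, -0.001, 1.853]
force: [0.6, 0.2, -0.5]
grip_width: 0.0297
grip_force: 25.0
```

Emit:
{"api": "jog_arm", "payload": {"motion": [[-0.002,0,0.01,0,0,0,-1],[0,0,0.01,0,0,0,-1],[0,0,0.007,0,0,0,-1],[0,0,0,0,0,0,-1]]}}

```text
time_s: 7.6
ee_pos: [0.5272, -0.2247, 0.1825]
eef_rot: [-3.141, -0.001, 1.853]
force: [0.7, -0.5, -0.9]
grip_width: 0.0296
grip_force: 25.0
```

Emit:
{"api": "jog_arm", "payload": {"motion": [[0,0,0.005,0,0,0,-1],[0,0,0.005,0,0,0,-1],[0,0,0.005,0,0,0,-1],[0,0,0,0,0,0,-1]]}}

```text
time_s: 8.0
ee_pos: [0.5273, -0.2248, 0.1681]
eef_rot: [3.141, 0.0, 1.853]
force: [1.2, 0.7, -0.6]
grip_width: 0.0293
grip_force: 25.0
```

Emit:
{"api": "jog_arm", "payload": {"motion": [[0,0,0.004,0,0,0,-1],[0,0,0.004,0,0,0,-1],[0,0,0,0,0,0,-1]]}}

```text
time_s: 8.3
ee_pos: [0.5293, -0.2259, 0.1644]
eef_rot: [3.135, 0.006, 1.853]
force: [-1.6, 0.0, 23.9]
grip_width: 0.0292
grip_force: 25.0
```

Emit:
{"api": "jog_arm", "payload": {"motion": [[0,0,-0.01,0,0,0,-1],[0,0,-0.02,0,0,0,-1],[0,0,-0.03,0,0,0,-1],[0,0,-0.03,0,0,0,-1],[0,0,-0.01,0,0,0,-1]]}}

```text
time_s: 8.8
ee_pos: [0.5281, -0.2251, 0.264]
eef_rot: [3.137, 0.004, 1.853]
force: [0.1, -0.5, -0.2]
grip_width: 0.0295
grip_force: 25.0
```

Emit:
{"api": "jog_arm", "payload": {"motion": [[0.025,0,0,0,0,0,-1],[0.025,0,0,0,0,0,-1],[0,0,0,0,0,0,-1],[0,0,0,0,0,0,-1]]}}

```text
time_s: 9.2
ee_pos: [0.5136, -0.1768, 0.2604]
eef_rot: [3.141, 0.001, 1.854]
force: [-0.3, -0.6, -1.2]
grip_width: 0.0293
grip_force: 25.0
```

```bash
python3 - <<'E'
from h import *
o,p,r=now();print(p,r[:,2])
plan(np.r_[well(0),.268],R_V(BY),1)
g=p-r[:,2]*ctrl.pinch_z
tip=g+r[:,2]*.146
a=ctrl.camera("scene");cv2.imwrite("pics/scene4.png",a[:,:,::-1])
print(proj("scene",np.array([g,tip,np.r_[well(0),.1]])))
cv2.imwrite("pics/c4.png",cv2.resize(a[90:225,330:450,::-1],(480,540),interpolation=2))
E
```

```text
[ 0.51355388 -0.17679811  0.26036183] [ 8.24848518e-04 -3.83926844e-04 -9.99999586e-01]
1 rows [ 0.0002 -0.0001  0.0112] [ 0.0007  0.0006 -0.0001]
[[397.69195928 101.9164495 ]
 [390.03519438 156.22522387]
 [388.53852782 167.25300707]]
```

View pics/c4.png

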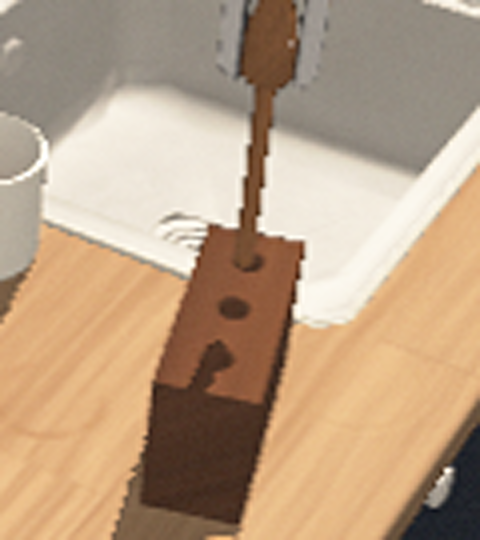

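Emit:
{"api": "jog_arm", "payload": {"motion": [[0,0,0.015,0,0,0,-1],[0,0,0.015,0,0,0,-1],[0,0,0.015,0,0,0,-1],[0,0,0.015,0,0,0,-1],[0,0,0,0,0,0,-1]]}}

```text
time_s: 9.75
ee_pos: [0.5132, -0.1773, 0.1986]
eef_rot: [-3.14, -0.001, 1.852]
force: [0.8, 0.5, -1.4]
grip_width: 0.0294
grip_force: 25.0
```

Emit:
{"api": "jog_arm", "payload": {"motion": [[0,0,0.01,0,0,0,-1],[0,0,0.01,0,0,0,-1],[0,0,0.006,0,0,0,-1],[0,0,0,0,0,0,-1]]}}

```text
time_s: 10.15
ee_pos: [0.5134, -0.1768, 0.174]
eef_rot: [3.141, 0.0, 1.853]
force: [-0.3, 0.7, -1.0]
grip_width: 0.0298
grip_force: 25.0
```

Emit:
{"api": "jog_arm", "payload": {"motion": [[0,0,0.005,0,0,0,-1],[0,0,0.005,0,0,0,-1],[0,0,0,0,0,0,-1]]}}

```text
time_s: 10.45
ee_pos: [0.5135, -0.1768, 0.1642]
eef_rot: [3.141, 0.0, 1.853]
force: [0.4, 0.7, 0.2]
grip_width: 0.0293
grip_force: 25.0
```

Emit:
{"api": "jog_arm", "payload": {"motion": [[0,0,0.008,0,0,0,-1],[0,0,0.008,0,0,0,-1],[0,0,0.007,0,0,0,-1],[0,0,0,0,0,0,-1]]}}

```text
time_s: 10.85
ee_pos: [0.5133, -0.1767, 0.1406]
eef_rot: [-3.141, -0.0, 1.853]
force: [1.3, -0.1, -1.4]
grip_width: 0.0297
grip_force: 25.0
```

Emit:
{"api": "jog_arm", "payload": {"motion": [[0,0,0.003,0,0,0,-1],[0,0,0.003,0,0,0,-1],[0,0,0,0,0,0,-1]]}}

```text
time_s: 11.15
ee_pos: [0.5138, -0.1769, 0.1359]
eef_rot: [3.14, 0.001, 1.853]
force: [0.2, 0.2, -0.5]
grip_width: 0.0295
grip_force: 25.0
```

Emit:
{"api": "jog_arm", "payload": {"motion": [[0,0,0.003,0,0,0,-1],[0,0,0.001,0,0,0,-1],[0,0,0,0,0,0,-1]]}}

```text
time_s: 11.45
ee_pos: [0.5154, -0.1778, 0.135]
eef_rot: [3.136, 0.005, 1.853]
force: [-3.4, -0.2, 24.1]
grip_width: 0.0299
grip_force: 25.0
```

Emit:
{"api": "jog_arm", "payload": {"motion": [[0,0,-0.003,0,0,0,-1],[0,0,0,0,0,0,1],[0,0,0,0,0,0,1],[0,0,0,0,0,0,1],[0,0,0,0,0,0,1]]}}

```text
time_s: 11.95
ee_pos: [0.5136, -0.1768, 0.1345]
eef_rot: [3.141, 0.0, 1.853]
force: [0.2, -1.1, -0.5]
grip_width: 0.0581
grip_force: 0.0
```

Emit:
{"api": "jog_arm", "payload": {"motion": [[0,0,0,0,0,0,1],[0,0,0,0,0,0,1],[0,0,-0.01,0,0,0,1],[0,0,-0.03,0,0,0,1],[0,0,-0.03,0,0,0,1]]}}

```text
time_s: 12.45
ee_pos: [0.5134, -0.1768, 0.2062]
eef_rot: [3.141, 0.0, 1.853]
force: [0.8, -0.2, 0.1]
grip_width: 0.0935
grip_force: 0.0
```

Emit:
{"api": "jog_arm", "payload": {"motion": [[0,0,-0.04,0,0,0,1],[0,0,-0.04,0,0,0,1],[0,0,-0.01,0,0,0,1],[0,0,0,0,0,0,1]]}}

```text
time_s: 12.85
ee_pos: [0.5138, -0.1769, 0.2966]
eef_rot: [3.138, 0.003, 1.853]
force: [-0.5, 0.2, -0.3]
grip_width: 0.0942
grip_force: 0.0
```

```bash
python3 - <<'E'
from h import *
o,p,r=now();print(p,o["qpos"])
g=np.array([.5970,.1248,.1440])
g1=g+A_ST*.13
P=plan(g1,R_ST,14);path(g1,R_ST,14,.03)
plan(g,R_ST,None,*P)
a=ctrl.camera("scene");cv2.imwrite("pics/scene5.png",a[:,:,::-1])
cv2.imwrite("pics/c5.png",cv2.resize(a[90:300,200:450,::-1],(750,630)[:2] if 0 else (700,588),interpolation=2))
E
```

```text
[ 0.51384365 -0.17693575  0.29662335] [-3.99071577e-01  2.29864328e-01  1.39941614e+00  1.04169458e-04
  1.50779942e+00 -6.81335957e-01]
14 rows [0.0124 0.0193 0.0025] [-0.0271 -0.0302 -0.1013]
0 [ 0.514 -0.177  0.297] tip [ 0.514 -0.177  0.285]
2 [ 0.542 -0.141  0.292] tip [ 0.543 -0.141  0.281]
4 [ 0.563 -0.1    0.287] tip [ 0.565 -0.101  0.276]
6 [ 0.576 -0.056  0.282] tip [ 0.578 -0.057  0.271]
8 [ 0.58  -0.011  0.275] tip [ 0.583 -0.011  0.264]
10 [0.575 0.034 0.266] tip [0.58  0.034 0.256]
12 [0.562 0.077 0.255] tip [0.567 0.077 0.245]
14 [0.542 0.116 0.24 ] tip [0.548 0.117 0.231]
4 rows [ 0.     -0.      0.0325] [ 0.  0. -0.]
```

View pics/c5.png

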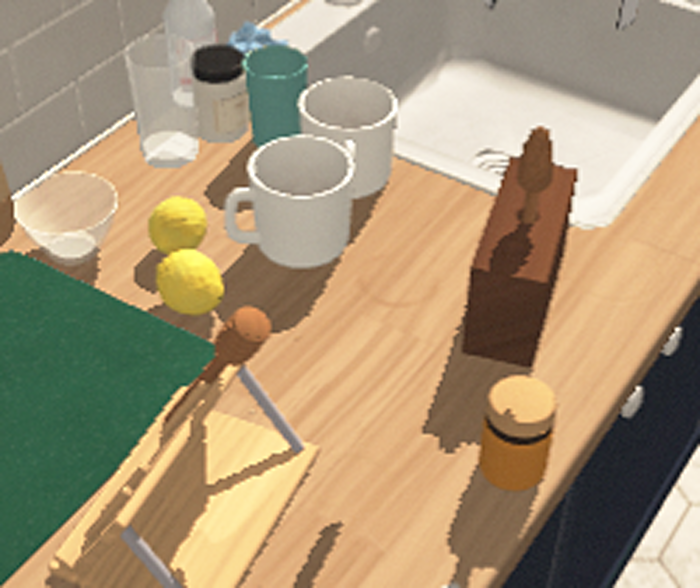

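Emit:
{"api": "jog_arm", "payload": {"motion": [[0.0124,0.0193,0.0025,-0.0271,-0.0302,-0.1013,1],[0.0124,0.0193,0.0025,-0.0271,-0.0302,-0.1013,1],[0.0124,0.0193,0.0025,-0.0271,-0.0302,-0.1013,1],[0.0124,0.0193,0.0025,-0.0271,-0.0302,-0.1013,1],[0.0124,0.0193,0.0025,-0.0271,-0.0302,-0.1013,1]]}}

```text
time_s: 13.4
ee_pos: [0.5702, -0.0774, 0.2803]
eef_rot: [3.049, 0.178, 2.357]
force: [-0.4, -0.3, -0.6]
grip_width: 0.094
grip_force: 0.0
```

Emit:
{"api": "jog_arm", "payload": {"motion": [[0.0124,0.0193,0.0025,-0.0271,-0.0302,-0.1013,1],[0.0124,0.0193,0.0025,-0.0271,-0.0302,-0.1013,1],[0.0124,0.0193,0.0025,-0.0271,-0.0302,-0.1013,1],[0.0124,0.0193,0.0025,-0.0271,-0.0302,-0.1013,1],[0.0124,0.0193,0.0025,-0.0271,-0.0302,-0.1013,1]]}}

```text
time_s: 13.9
ee_pos: [0.5744, 0.0353, 0.2617]
eef_rot: [3.055, 0.379, 2.867]
force: [0.3, 0.9, -0.3]
grip_width: 0.0938
grip_force: 0.0
```

Emit:
{"api": "jog_arm", "payload": {"motion": [[0.0124,0.0193,0.0025,-0.0271,-0.0302,-0.1013,1],[0.0124,0.0193,0.0025,-0.0271,-0.0302,-0.1013,1],[0.0124,0.0193,0.0025,-0.0271,-0.0302,-0.1013,1],[0.0124,0.0193,0.0025,-0.0271,-0.0302,-0.1013,1],[0,0,0,0,0,0,1]]}}

```text
time_s: 14.4
ee_pos: [0.5398, 0.1169, 0.2353]
eef_rot: [3.14, 0.517, -2.973]
force: [0.3, 0.6, 1.2]
grip_width: 0.0942
grip_force: 0.0
```

```bash
python3 - <<'E'
from h import *
o,p,r=now();print(p,o["qpos"])
g=np.array([.5970,.1248,.1440])+A_ST*.006
plan(g,R_ST,3)
a=ctrl.camera("top")[:,:,::-1];b=cv2.imread("pics/top2.png")
print(proj("top",np.array([p,g])))
cv2.imwrite("pics/c6.png",cv2.resize(cv2.hconcat([a[160:220,240:320],b[160:220,240:320]]),(800,300),interpolation=2))
E
```

```text
[0.53982733 0.11693639 0.23534413] [ 0.13918498  0.00727183  1.87198909  0.02349488  0.74532817 -1.61338808]
3 rows [-0.0016 -0.0006  0.0402] [ 0.001  -0.0021  0.0008]
[[267.98224403 201.75129925]
 [268.59653362 183.87767575]]
```

View pics/c6.png

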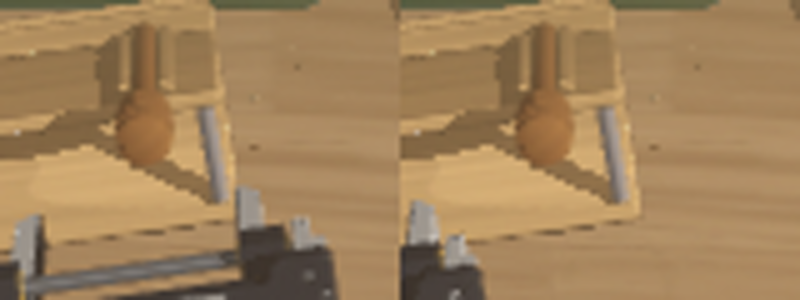

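Emit:
{"api": "jog_arm", "payload": {"motion": [[-0.0016,-0.0006,0.0402,0.001,-0.0021,0,1],[-0.0016,-0.0006,0.0402,0.001,-0.0021,0,1],[-0.0016,-0.0006,0.0402,0.001,-0.0021,0,1],[0,0,0,0,0,0,1]]}}

```text
time_s: 14.85
ee_pos: [0.6055, 0.1237, 0.1301]
eef_rot: [-3.142, 0.518, -2.981]
force: [-0.9, 0.9, -0.7]
grip_width: 0.0941
grip_force: 0.0
```

Emit:
{"api": "jog_arm", "payload": {"motion": [[0,0,0,0,0,0,-1],[0,0,0,0,0,0,-1],[0,0,0,0,0,0,-1],[0,0,0,0,0,0,-1],[0,0,0,0,0,0,-1]]}}

```text
time_s: 15.35
ee_pos: [0.6059, 0.1249, 0.1372]
eef_rot: [-3.14, 0.529, -2.977]
force: [-0.5, -0.2, 0.5]
grip_width: 0.0572
grip_force: 0.0
```

Emit:
{"api": "jog_arm", "payload": {"motion": [[0,0,0,0,0,0,-1],[0,0,0,0,0,0,-1],[0,0,0,0,0,0,-1],[0,0,0,0,0,0,-1],[0,0,0,0,0,0,-1]]}}

```text
time_s: 15.85
ee_pos: [0.6058, 0.1249, 0.1363]
eef_rot: [-3.14, 0.528, -2.977]
force: [-0.9, 1.1, 0.4]
grip_width: 0.0299
grip_force: 25.0
```

Emit:
{"api": "jog_arm", "payload": {"motion": [[0,0,0,0,0,0,-1],[0,0,0,0,0,0,-1]]}}

```text
time_s: 16.05
ee_pos: [0.6058, 0.1249, 0.1363]
eef_rot: [-3.141, 0.528, -2.977]
force: [-1.0, 0.0, 1.1]
grip_width: 0.0294
grip_force: 25.0
```

Emit:
{"api": "jog_arm", "payload": {"motion": [[0,0,-0.01,0,0,0,-1],[0,0,-0.03,0,0,0,-1],[0,0,-0.03,0,0,0,-1],[0,0,-0.03,0,0,0,-1],[0,0,-0.03,0,0,0,-1]]}}

```text
time_s: 16.55
ee_pos: [0.54, 0.114, 0.2499]
eef_rot: [-3.14, 0.528, -2.977]
force: [-0.0, 0.4, -0.6]
grip_width: 0.0298
grip_force: 25.0
```

Emit:
{"api": "jog_arm", "payload": {"motion": [[0,0,-0.03,0,0,0,-1],[0,0,-0.03,0,0,0,-1],[0,0,0,0,0,0,-1]]}}

```text
time_s: 16.85
ee_pos: [0.511, 0.1093, 0.3046]
eef_rot: [-3.14, 0.534, -2.977]
force: [-0.1, -0.1, -2.2]
grip_width: 0.0295
grip_force: 25.0
```

```bash
python3 - <<'E'
from h import *
o,p,r=now();print(p,o["qpos"])
g=np.r_[well(1),.29]
plan(g,R_V(BY),14);path(g,R_V(BY),14)
E
```

```text
[0.51095581 0.10929854 0.30462199] [ 0.1329303  -0.12712002  1.84116785  0.01901919  0.89404752 -1.6101779 ]
14 rows [-0.0077 -0.0169  0.0036] [0.0276 0.0312 0.1011]
0 [0.511 0.109 0.305] tip [0.575 0.12  0.195]
2 [0.532 0.078 0.306] tip [0.589 0.081 0.192]
4 [0.545 0.043 0.304] tip [0.595 0.04  0.187]
6 [0.551 0.006 0.3  ] tip [ 0.591 -0.001  0.179]
8 [ 0.55  -0.032  0.294] tip [ 0.58 -0.04  0.17]
10 [ 0.54  -0.068  0.287] tip [ 0.56  -0.075  0.161]
12 [ 0.523 -0.1    0.279] tip [ 0.533 -0.105  0.152]
14 [ 0.499 -0.129  0.271] tip [ 0.499 -0.129  0.144]
```

Emit:
{"api": "jog_arm", "payload": {"motion": [[-0.0077,-0.0169,0.0036,0.0276,0.0312,0.1011,-1],[-0.0077,-0.0169,0.0036,0.0276,0.0312,0.1011,-1],[-0.0077,-0.0169,0.0036,0.0276,0.0312,0.1011,-1],[-0.0077,-0.0169,0.0036,0.0276,0.0312,0.1011,-1],[-0.0077,-0.0169,0.0036,0.0276,0.0312,0.1011,-1]]}}

```text
time_s: 17.35
ee_pos: [0.5501, 0.0236, 0.2965]
eef_rot: [3.047, 0.34, 2.753]
force: [-0.7, -0.9, -0.5]
grip_width: 0.0295
grip_force: 25.0
```

Emit:
{"api": "jog_arm", "payload": {"motion": [[-0.0077,-0.0169,0.0036,0.0276,0.0312,0.1011,-1],[-0.0077,-0.0169,0.0036,0.0276,0.0312,0.1011,-1],[-0.0077,-0.0169,0.0036,0.0276,0.0312,0.1011,-1],[-0.0077,-0.0169,0.0036,0.0276,0.0312,0.1011,-1],[-0.0077,-0.0169,0.0036,0.0276,0.0312,0.1011,-1]]}}

```text
time_s: 17.85
ee_pos: [0.5407, -0.0683, 0.2811]
eef_rot: [3.066, 0.137, 2.25]
force: [-0.5, 0.3, -0.6]
grip_width: 0.0295
grip_force: 25.0
```

Emit:
{"api": "jog_arm", "payload": {"motion": [[-0.0077,-0.0169,0.0036,0.0276,0.0312,0.1011,-1],[-0.0077,-0.0169,0.0036,0.0276,0.0312,0.1011,-1],[-0.0077,-0.0169,0.0036,0.0276,0.0312,0.1011,-1],[-0.0077,-0.0169,0.0036,0.0276,0.0312,0.1011,-1],[0,0,0,0,0,0,-1]]}}

```text
time_s: 18.35
ee_pos: [0.4994, -0.1301, 0.2658]
eef_rot: [-3.132, -0.003, 1.849]
force: [0.3, -0.6, -0.1]
grip_width: 0.0297
grip_force: 25.0
```

Emit:
{"api": "jog_arm", "payload": {"motion": [[0,0,0,0,0,0,-1]]}}

```text
time_s: 18.45
ee_pos: [0.5003, -0.1288, 0.2667]
eef_rot: [-3.135, -0.001, 1.855]
force: [-0.1, 0.2, -0.3]
grip_width: 0.0299
grip_force: 25.0
```

```bash
python3 - <<'E'
from h import *
o,p,r=now();print(p,r[:,2])
plan(np.r_[well(1),.27],R_V(BY),1)
g=p-r[:,2]*ctrl.pinch_z
tip=g+r[:,2]*.142
a=ctrl.camera("scene");cv2.imwrite("pics/scene7.png",a[:,:,::-1])
print((proj("scene",np.array([g,tip,np.r_[well(1),.1]]))-[330,90])*4)
cv2.imwrite("pics/c7.png",cv2.resize(a[90:225,330:450,::-1],(480,540),interpolation=2))
E
```

```text
[ 0.50027999 -0.12881815  0.26671303] [-6.58772387e-03 -9.97596564e-04 -9.99977803e-01]
1 rows [ 0.0004 -0.0006  0.0155] [-0.0066 -0.0009  0.0011]
[[253.57250599  83.00908408]
 [225.8150424  300.54306507]
 [217.58495779 359.27324175]]
```

View pics/c7.png

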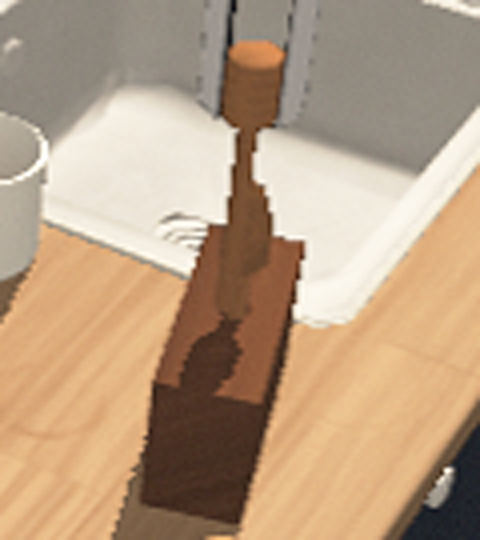

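Emit:
{"api": "jog_arm", "payload": {"motion": [[0.0004,-0.0006,0.0155,-0.0066,0,0,-1],[0,0,0.015,0,0,0,-1],[0,0,0.012,0,0,0,-1],[0,0,0.01,0,0,0,-1],[0,0,0,0,0,0,-1]]}}

```text
time_s: 19.0
ee_pos: [0.4992, -0.1282, 0.2138]
eef_rot: [-3.141, -0.001, 1.854]
force: [0.5, -0.2, -0.6]
grip_width: 0.0297
grip_force: 25.0
```

Emit:
{"api": "jog_arm", "payload": {"motion": [[0,0,0.01,0,0,0,-1],[0,0,0.01,0,0,0,-1],[0,0,0,0,0,0,-1]]}}

```text
time_s: 19.3
ee_pos: [0.499, -0.1285, 0.1935]
eef_rot: [-3.14, -0.002, 1.853]
force: [1.1, -1.4, -0.4]
grip_width: 0.0295
grip_force: 25.0
```

Emit:
{"api": "jog_arm", "payload": {"motion": [[0,0,0.012,0,0,0,-1],[0,0,0.012,0,0,0,-1],[0,0,0.012,0,0,0,-1],[0,0,0.012,0,0,0,-1],[0,0,0,0,0,0,-1]]}}

```text
time_s: 19.8
ee_pos: [0.499, -0.1286, 0.1451]
eef_rot: [-3.14, -0.001, 1.853]
force: [1.2, -2.0, -2.1]
grip_width: 0.0295
grip_force: 25.0
```

Emit:
{"api": "jog_arm", "payload": {"motion": [[0,0,0.003,0,0,0,-1],[0,0,0.003,0,0,0,-1],[0,0,0,0,0,0,-1]]}}

```text
time_s: 20.1
ee_pos: [0.4993, -0.1285, 0.1408]
eef_rot: [3.141, -0.001, 1.853]
force: [0.6, -0.8, -0.6]
grip_width: 0.0292
grip_force: 25.0
```

Emit:
{"api": "jog_arm", "payload": {"motion": [[0,0,0.003,0,0,0,-1],[0,0,0.002,0,0,0,-1],[0,0,0,0,0,0,-1]]}}

```text
time_s: 20.4
ee_pos: [0.5001, -0.1288, 0.1375]
eef_rot: [3.139, 0.001, 1.853]
force: [-1.7, 0.6, 14.0]
grip_width: 0.0298
grip_force: 25.0
```

On the floor at the expected depth; release and retreat.

Emit:
{"api": "jog_arm", "payload": {"motion": [[0,0,-0.002,0,0,0,-1],[0,0,0,0,0,0,1],[0,0,0,0,0,0,1],[0,0,0,0,0,0,1],[0,0,0,0,0,0,1]]}}

```text
time_s: 20.9
ee_pos: [0.4993, -0.1285, 0.1377]
eef_rot: [-3.142, -0.001, 1.853]
force: [0.4, 0.5, -0.4]
grip_width: 0.0581
grip_force: 0.0
```

Emit:
{"api": "jog_arm", "payload": {"motion": [[0,0,0,0,0,0,1],[0,0,0,0,0,0,1],[0,0,-0.01,0,0,0,1],[0,0,-0.03,0,0,0,1],[0,0,-0.03,0,0,0,1]]}}

```text
time_s: 21.4
ee_pos: [0.4991, -0.1285, 0.2093]
eef_rot: [-3.141, -0.001, 1.853]
force: [-0.6, 0.4, 0.2]
grip_width: 0.0933
grip_force: 0.0
```

Emit:
{"api": "jog_arm", "payload": {"motion": [[0,0,-0.04,0,0,0,1],[0,0,-0.04,0,0,0,1],[0,0,-0.01,0,0,0,1],[0,0,0,0,0,0,1]]}}

```text
time_s: 21.8
ee_pos: [0.4997, -0.1287, 0.2996]
eef_rot: [3.139, 0.001, 1.853]
force: [-0.7, -0.4, 0.1]
grip_width: 0.0942
grip_force: 0.0
```

```bash
python3 - <<'E'
from h import *
a=ctrl.camera("scene")
cv2.imwrite("pics/c8.png",cv2.resize(a[90:300,250:450,::-1],(560,588),interpolation=2))
for k in(0,1): print((proj("scene",np.array([np.r_[well(k),.136],np.r_[well(k),.178]]))-[250,90])*2.8)
E
```

```text
[[392.61538695 182.9959103 ]
 [398.37848895 142.09638341]]
[[380.91435011 217.84646089]
 [386.56357233 176.45262146]]
```

View pics/c8.png

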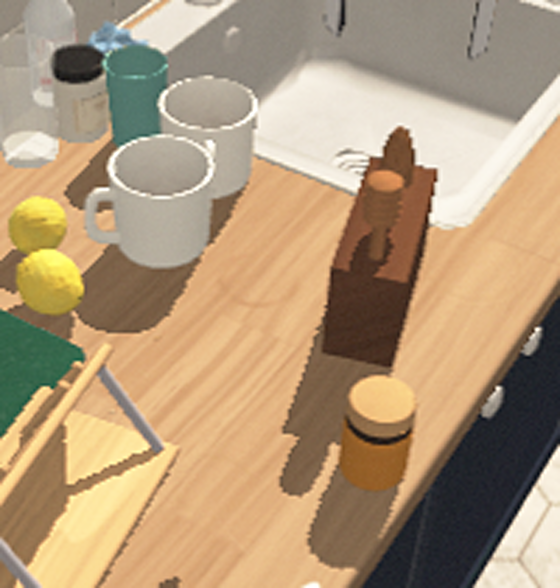

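```bash
python3 -c "
from station import ctrl
print(ctrl.hand_in())"
```

```text
the job is handed in; nothing more can be done
None
```

The job is handed in: the reamer stands on the floor of the middle well and the dipper on the floor of the well nearest the stand. The cork turned out to be in the far well, the honey jar and mugs look untouched in the last picture, and I never went near the teaspoon, which that picture mostly leaves out.

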